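# Ready the grinder's dust collector for clean-out

### The job

The dust collector on the sharpening bench is to be cleaned out. Lay the whetstone that blocks its front door on the flat wooden board, flat and let go; push the chute gate on top of the collector fully shut until its spring catch clicks behind it, and only after that press the push-to-release door inward so that it springs ajar, and swing it wide open to about a right angle. Door and whetstone must not knock against each other, and the other things on the bench stay where they are.

Things in the scene. Friction and masses are not known exactly. Their poses are not given: they have to be found in the camera images.
- collector: The dust collector: a fixed grey sheet-metal box 240 mm wide (y), 260 mm deep (x), 160 mm high; origin at bench level at the bottom centre of its front face, x pointing into the box (away from the robot), y left, z up. A metal chute 80 mm deep and 120 mm wide stands on its top, 172 to 252 mm behind the front face, up to 295 mm above the bench.
- gate (a joint): Chute gate: a steel plate on the collector's top that slides along the collector's x. In m: 0 fully drawn out to the front, 0.070 fully shut (hard stop). About 5 N of friction; over the last 20 mm a pin on its left edge pushes the catch bolt aside (about 2 to 4 N more), and at about 0.0675 the bolt clicks behind the pin and the gate cannot come back.
- gate_flange (a point): Centre of the front face (towards the robot) of the gate's upturned steel flange, 90 mm wide, 45 mm high (164 to 209 mm above the bench), 6 mm thick; it is pushed along the collector's x. Shut, its front face is 92 mm from the chute.
- catch_tip (a point): Tip of the gate's sprung catch bolt, on the collector's top left of the gate; the bolt comes out of a housing block 24 x 30 mm that stands 22 to 52 mm further left, up to 190 mm above the bench.
- door (a joint): Push-to-release door in the collector's front, hinged at its left edge. In rad: 0 closed, negative pressed in (stop at -0.06), positive open to the robot, at most 1.8. About 3 N near the free edge and 3 mm of travel free the catch; let go, it is kicked open to 0.7 to 1.1 rad within a second, then turns with little friction and stays where left. It does not latch again. No handle.
- door_press (a point): Point on the door's front face near its free edge, 135 mm from the hinge, 118 mm above the bench: the place to press, inward along the collector's x (8 mm to the stop). It moves with the door.
- door_hinge (a point): The door's hinge axis, at the panel's front face, half-way up (82 mm above the bench). The panel runs 164 mm from it to the free edge (along the collector's -y when closed), is 12 mm thick and 120 mm high, its top 142 mm above the bench; closed, it stands 8 mm proud. A striker arm sticks 44 mm out of its back near the free edge, below 56 mm over the bench.
- stone_center (a point): Centre of the loose whetstone, a rectangular two-layer block 160 x 50 x 34 mm (x long, y wide, z high), 0.35 to 0.7 kg, lying flat on the bench in the door's way.
- board: Flat plain wooden board screwed to the bench, 220 x 100 x 12 mm (x long), origin at the centre of its underside; left or right of the collector.
- tray: Bystander, fixed: empty two-compartment steel tray 200 x 110 x 30 mm (x long), origin at the centre of its underside; on the other side from the board.
- dresser: Bystander: loose grey dressing block 80 x 40 x 35 mm, origin at the centre of its underside.
- brush: Bystander: loose hand brush, 170 mm long (x), under 40 mm high, origin on the bench about its middle.
- bottle: Bystander: loose closed bottle, 64 mm in diameter, 190 mm high, origin at the centre of its underside.
- mug: Bystander: loose ceramic mug, 80 mm in diameter, 90 mm high, handle at its y, origin at the centre of its underside.
- knife: Bystander: loose kitchen knife, 290 mm long (x), 20 mm high, origin on the bench where the handle meets the blade.
- hammer: Bystander: loose hammer lying along its x, under 40 mm high, origin on the bench about its middle.
There are look-alikes about, which are no part of the job. Of the things that look like the part that bears stone_center, take the one that is farthest to the robot's left at the start.

How it is judged:
On the way, in this order (a step that is already met when the one before it is completed fails the run):
1. the chute gate is shut past its catch, the door still closed (value of joint gate above 0.0665 m and value of joint door below 0.05 rad), for 0.2 s.
2. the door is wide open (value of joint door above 1.35 rad), for 0.2 s.
At the end, for the whole second after the job is handed in: The gate is shut past its catch (beyond 66.5 of 70 mm), the door stands still and open by more than 1.35 rad (77 degrees), and the whetstone lies still and flat (within 0.1 rad) on the wooden board with its centre within 90 mm along and 40 mm across of the board's centre (value of joint gate above 0.0665 m and value of joint door above 1.35 rad and velocity of joint door between -0.1 and 0.1 rad/s and angle between stone_center's own z axis and vertical below 0.1 rad and z of stone_center in the frame of board between 0.024 and 0.034 m and x of stone_center in the frame of board between -0.09 and 0.09 m and y of stone_center in the frame of board between -0.04 and 0.04 m and linear speed of stone below 0.02 m/s); the robot touches nothing.
It fails at once if door and whetstone knock against each other (over 1 N) (contact force between door and stone above 1 N).
It fails at once if a bystander on the bench is shifted by more than 40 mm (distance of any of dresser, brush, bottle, mug, knife, hammer from where it was at the start of the episode above 0.04 m).
It also fails if it takes over 64 s, if anything falls off the work surface, if the arm or the gripper's body presses on something with over 40 N, if the wrist force passes 120 N, or if a joint passes its speed limit or range.

### The arm

A 6-joint arm with a two-finger parallel gripper is mounted at the origin on the work surface. World frame = base frame: x ahead of the robot, y to its left, z up, the work surface at z = 0. Lengths are in m, angles in rad, forces in N, time in s.
With the tool pointing down it reaches from about 0.35 to 0.975 m from the base axis. Payload 4.9 kg.
Tool frame: the origin (TCP) lies on the centre line of the jaws, within the pads' length; the fingertips stand 25 mm ahead of it and the grasp point (between the pads) lies 6 mm ahead of it; z points along the fingers, y is the line along which they close (so a half turn about z gives the same grasp; the last joint's range is limited). The gripper opens to 85 mm and grips with 20 to 120 N. Pads are 22 mm wide; open, the fingers measure 114 mm over their backs; the gripper's body (76 mm by 85 mm) begins 54 mm behind the grasp point. The pads swing forward as they close: fully open they stand 13 mm farther back than shut.
Start: joints at [-1.32, 0.053, 1.613, -0, 1.476, -0.119], TCP at [0.226, -0.583, 0.256] pointing down, gripper open.
Joint ranges: [-3.01, 3.01], [-1.01, 2.22], [0.06, 2.58], [-1.02, 4.17], [0.09, 2.62], [-3.14, 3.14]. Speed limits (rad/s): [2.57, 2.57, 3.14, 3.14, 3.14, 3.14].

### API

Orientations are given as a unit quaternion [w, x, y, z].
In Python, from plant import state, grab_frame, get_calibration, job gives the robot as it stands. The module is installed in compiled form; this text tells all that it offers.
- The arm moves only by the tool move_arm, never from a script. Its argument "targets" is a list that holds one entry, the list of rows, each a list of 5 numbers: the opening in per cent of the stroke, from 0 (shut) to 100 (fully open), then the shift along the tool's x, y, z as a fraction of full scale, then the turn about the tool's z as a fraction of full scale. A call has 1 to 5 rows; each row shifts and turns the commanded pose from where the row before left it, along the tool's axes as they then stand; what a row does not reach is not made up. Full scale, the value 1, is 0.6 m for a shift and 6 degrees for a turn. A row lasts 1/12 s, in which the tool goes at most 41.7 mm and 7.16 degrees, less where a joint would pass 70% of its speed; a pose out of reach is approached as far as the arm can. A call with a number of a shift or a turn outside -1 to 1 is refused whole. A call with a gripper value outside its range is refused whole. The fingers move at their own pace and stop on an object; the grip force is fixed at half the most. Time passes only in rows, so rows that do not move let the fingers close. It gives the time, the measured TCP pose, the force, the opening and the grip force at its end, in the units of the state.
- state(): the state, without advancing time (a new reading comes with each control period).
- grab_frame(name): name is "scene" or "side" or "wrist"; returns the picture (420x560x3 uint8, red, green, blue); there is no depth.
- get_calibration(name): a dict with "vertical_fov" (degrees; the focal length in pixels is half the picture's height over the tangent of half this angle, whatever the lens; pixels are square), "cx", "cy" (the principal point, pixels), "dist_coeffs" ([k1, k2, p1, p2, k3] as OpenCV has them; the pictures are not rectified), "R" (3x3) and "t" (3): a world point X has camera coordinates R X + t. Camera axes: x right, y down, z forward; pixel columns grow to the right and rows downward; lengths in m; the calibration is good to about 2 mm. A picture is of the moment at which its call begins: read the wrist's pose just before it. get_calibration takes no time and is no camera call; for the wrist camera it gives the pose at the moment of the call.
- job.job_done(): hands the job in; it is judged then, once.
The state is a dict: "time": time; "joint_pos": joint angles; "joint_vel": joint speeds; "joint_efforts": joint torques, N m; "tool_pos": TCP position; "tool_rot": TCP orientation; "contact_force": force on the tool from outside, world axes, zero at the start; "ft_torque": the same for the moment, N m; "gripper_width": opening from 0.0 (shut) to 1.0 (fully open); "grasp_force": force on a finger pad.
Only numpy, scipy, OpenCV 4.12 (cv2) and the standard library are available. Lean on these libraries where they do the work, as an engineer would, in place of code of your own. Each camera call takes 0.05 s, during which the arm holds its last target. There are 200 camera calls.

## Working session

There is one attempt and no reset: what is moved stays moved. The work goes in short steps, Python scripts to look and compute and a tool call to move; the robot and the scene stay as the last step left them, time stands still between calls to the robot, and variables do not carry over. Pictures are saved under pics/ and viewed, at most 10 in all, crops included, and the job is handed in when it is done.

Besides the shell and the picture viewer there is one more tool, called after "Call:" by a JSON object that holds its "fn" and its "kwargs", one argument or row to a line. move_arm: Moves the arm, as the interface text tells. Shift numbers are shares of 0.6 m and turn numbers shares of 6 degrees, none past 1 either way. Its arguments: {"type":"object","properties":{"targets":{"type":"array"}},"required":["targets"]}

```bash
mkdir -p pics; cat > h.py <<'E'
import numpy as np, cv2
from plant import state, grab_frame, get_calibration, job
def K(c):
    f=210/np.tan(np.radians(c["vertical_fov"])/2)
    return np.array([[f,0,c["cx"]],[0,f,c["cy"]],[0,0,1.]])
def ray(c,uv):
    p=cv2.undistortPoints(np.array([[uv]],float),K(c),np.array(c["dist_coeffs"],float))[0,0]
    R=np.array(c["R"]);t=np.array(c["t"])
    return -R.T@t, R.T@np.array([p[0],p[1],1.])
def onz(c,uv,z):
    o,d=ray(c,uv); return o+d*(z-o[2])/d[2]
def proj(c,X):
    R=np.array(c["R"]);return cv2.projectPoints(np.array(X,float).reshape(-1,1,3),cv2.Rodrigues(R)[0],np.array(c["t"],float),K(c),np.array(c["dist_coeffs"],float))[0].reshape(-1,2)
def snap(n,fn):
    im=grab_frame(n)[:,:,::-1].copy(); cv2.imwrite('pics/'+fn,im); return im
E
python3 - <<'E'
from h import *
for n in("scene","side"): snap(n,n+'1.png'); c=get_calibration(n); print(n,-np.array(c["R"]).T@c["t"],c["dist_coeffs"])
s=state();print(s["time"],s["tool_pos"],s["tool_rot"])
E
```

```text
scene [1.10400662 0.51135228 1.08142417] [0.04001598 0.         0.         0.         0.        ]
side [ 0.37562497 -1.1948548   1.25640195] [-0.1695437  0.         0.         0.         0.       ]
0.1 [ 0.2257705  -0.58223103  0.25514974] [-9.54303429e-04  9.82950262e-01  1.83869159e-01 -6.89638396e-05]
```

View pics/scene1.png

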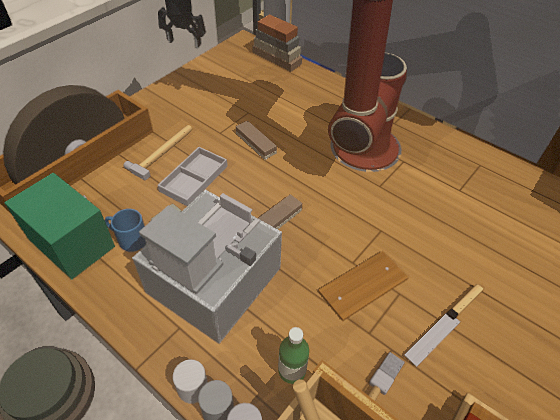

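View pics/side1.png

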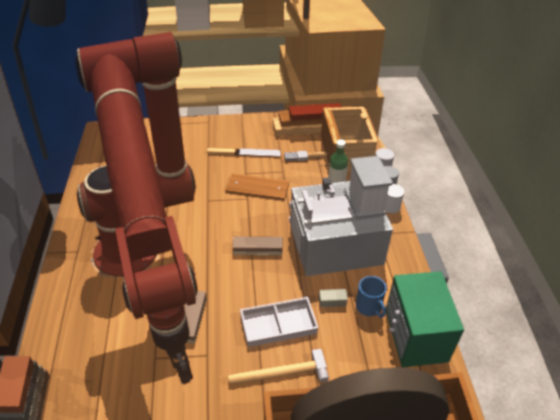

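The scene view shows the collector at (210,260), the board at (363,285), the tray at (193,175) and the bottle at (294,355). There are two whetstone-like blocks: A at (282,211), side (258,245), and B at (256,139), side (195,315). The brick stack at (278,40) could also be mistaken for one. A is farther to the robot's left, so I choose A and check it in a close crop.

```bash
python3 - <<'E'
from h import *
a=cv2.imread('pics/scene1.png')[170:330,120:320]; b=cv2.imread('pics/side1.png')[140:300,215:415]
cv2.imwrite('pics/crop1.png',cv2.resize(a,(800,600) if 0 else (750,600),interpolation=cv2.INTER_CUBIC))
cv2.imwrite('pics/crop2.png',cv2.resize(b,(750,600),interpolation=cv2.INTER_CUBIC))
cs,cd=get_calibration("scene"),get_calibration("side")
print("A",onz(cs,(282,211),.034),onz(cd,(258,241),.034)); print("B",onz(cs,(256,136),.034))
E
```

```text
A [ 0.41925391 -0.01536481  0.034     ] [ 0.4333835  -0.02024998  0.034     ]
B [ 0.22920789 -0.28106954  0.034     ]
```

View pics/crop1.png

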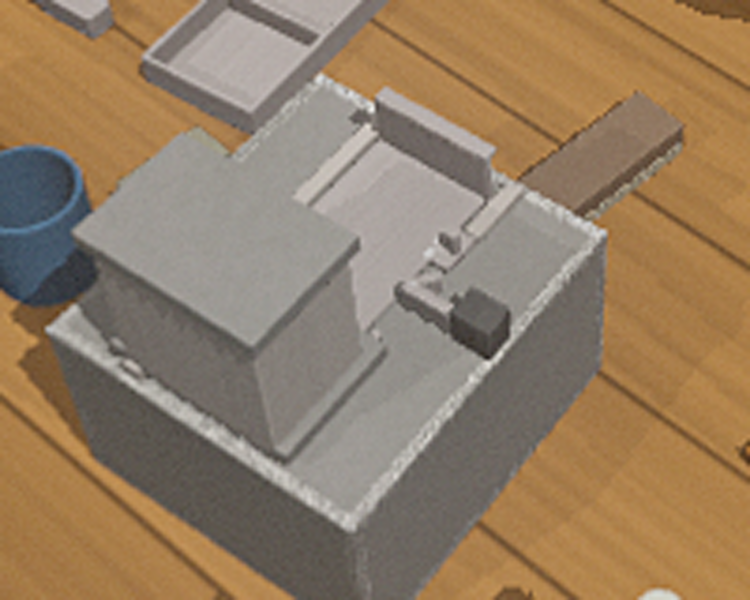

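View pics/crop2.png

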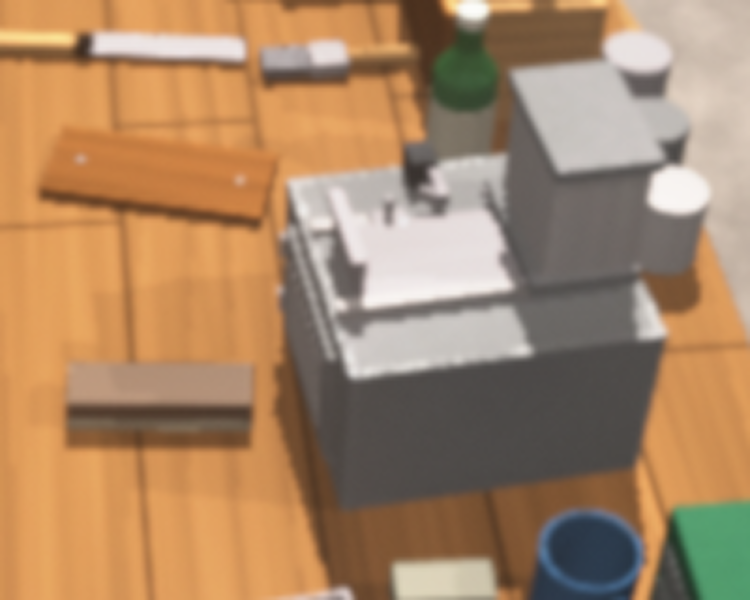

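A (crop1 at (610,150), crop2 at (160,385)) is a two-layer block in front of the door, so it is the whetstone. In crop1 the gate flange is at (435,140) and the catch housing at (480,320). The collector's top corners are at (605,232), (350,520), (50,325) and (320,78).

```bash
python3 - <<'E'
from h import *
np.set_printoptions(precision=4,suppress=True)
cs,cd=get_calibration("scene"),get_calibration("side")
S=lambda u,v:(u/3.75+120,v/3.75+170); D=lambda u,v:(u/3.75+215,v/3.75+140)
print("coll scene FL BL BR FR");
for p in((605,232),(350,520),(50,325),(320,78)):print(onz(cs,S(*p),.16)[:2])
print("coll side FL FR BR")
for p in((290,180),(350,375),(662,332)):print(onz(cd,D(*p),.16)[:2])
print("stone side")
for p in((70,362),(250,362),(252,406),(68,406)):print(onz(cd,D(*p),.034)[:2])
print("stone scene")
for p in((640,92),(685,128)):print(onz(cs,S(*p),.034)[:2])
print("board scene")
for p in((318,291),(380,252),(407,275),(344,316)):print(onz(cs,p,.012)[:2])
print("board side")
for p in((65,128),(277,155),(262,216),(40,186)):print(onz(cd,D(*p),.012)[:2])
print("flange top scene R L", onz(cs,S(376,90),.209)[:2],onz(cs,S(494,155),.209)[:2])
print("flange top side L R", onz(cd,D(332,190),.209)[:2],onz(cd,D(355,262),.209)[:2])
print("bottle",onz(cs,(296,333),.19)[:2], onz(cd,D(472,12),.19)[:2])
print("dresser",onz(cd,D(444,562),.035)[:2],"tray",onz(cd,(280,320),.02)[:2])
print(np.linalg.norm(np.array(cd['R']),axis=1))
E
```

```text
coll scene FL BL BR FR
[0.5531 0.0882]
[0.8054 0.1078]
[ 0.8297 -0.1257]
[ 0.5783 -0.1455]
coll side FL FR BR
[0.5528 0.0853]
[ 0.5729 -0.1494]
[ 0.8282 -0.1236]
stone side
[0.356  0.0062]
[ 0.5112 -0.0065]
[ 0.5078 -0.0585]
[ 0.3526 -0.0458]
stone scene
[ 0.3544 -0.0357]
[0.3607 0.0136]
board scene
[0.5493 0.2106]
[0.3434 0.2665]
[0.3599 0.3586]
[0.5639 0.3005]
board side
[0.3607 0.3564]
[0.5682 0.297 ]
[0.5441 0.2075]
[0.334  0.2687]
flange top scene R L [ 0.59   -0.0756] [0.581  0.0189]
flange top side L R [0.5776 0.0129] [ 0.5845 -0.0745]
bottle [0.7466 0.2839] [0.7443 0.2771]
dresser [ 0.6421 -0.24  ] tray [ 0.4757 -0.3229]
[1. 1. 1.]
```

Call:
{"fn": "move_arm", "kwargs": {
  "targets": [
    [[100,0.044,-0.0496,0,0],[100,0.044,-0.0496,0,0],[100,0.044,-0.0496,0,0],[100,0.044,-0.0496,0,0],[100,0.044,-0.0496,0,0]]
  ]
}}

```text
time: 0.52
tool_pos: [0.2953, -0.3944, 0.2556]
tool_rot: [-0.001, 0.983, 0.183, -0.0]
contact_force: [0.4, -0.2, -0.3]
gripper_width: 1.002
grasp_force: 0.0
```

Call:
{"fn": "move_arm", "kwargs": {
  "targets": [
    [[100,0.044,-0.0496,0,0],[100,0.044,-0.0496,0,0],[100,0.044,-0.0496,0,0],[100,0.044,-0.0496,0,0],[100,0.044,-0.0496,0,0]]
  ]
}}

```text
time: 0.93
tool_pos: [0.3644, -0.2079, 0.2559]
tool_rot: [-0.0, 0.983, 0.183, 0.0]
contact_force: [1.8, 0.5, -0.2]
gripper_width: 0.998
grasp_force: 0.0
```

Call:
{"fn": "move_arm", "kwargs": {
  "targets": [
    [[100,0.044,-0.0496,0,0],[100,0.044,-0.0496,0,0],[100,0.044,-0.0496,0,0],[100,0.044,-0.0496,0,0],[100,0.044,-0.0496,0,0]]
  ]
}}

```text
time: 1.35
tool_pos: [0.4338, -0.0213, 0.2561]
tool_rot: [0.0, 0.983, 0.184, 0.0]
contact_force: [0.9, -1.5, 0.5]
gripper_width: 1.0
grasp_force: 0.0
```

Call:
{"fn": "move_arm", "kwargs": {
  "targets": [
    [[100,0,0,0,0.86],[100,0,0,0,0.86],[100,0,0,0,0.86],[100,0,0,0,0.86],[100,0,0,0,0.86]]
  ]
}}

```text
time: 1.77
tool_pos: [0.4335, -0.023, 0.2558]
tool_rot: [-0.0, 0.999, -0.042, -0.0]
contact_force: [0.2, 0.1, 0.6]
gripper_width: 1.003
grasp_force: 0.0
```

```bash
python3 - <<'E'
from h import *
s=state();print(s["time"],s["tool_pos"],s["tool_rot"],s["contact_force"])
c=get_calibration("wrist"); im=snap("wrist","w1.png")
cs,cd=get_calibration("scene"),get_calibration("side")
print(proj(c,[[.434,-.022,.034],[.547,.051,.142]]),-np.array(c["R"]).T@c["t"])
E
```

```text
1.7667 [ 0.43351492 -0.02304983  0.25577076] [-5.94493585e-05  9.99111922e-01 -4.21326344e-02 -4.51561072e-04] [0.18047432 0.07689537 0.64195218]
[[282.53496335 174.36981345]
 [145.85392918  41.42081815]] [ 0.50846828 -0.02885921  0.37260452]
```

View pics/w1.png

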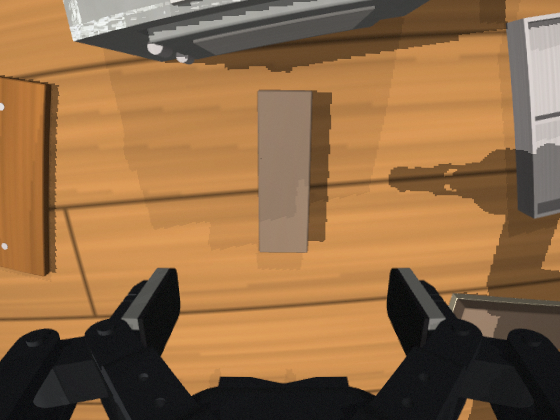

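The stone is centred at (284,171) with corners (258,91), (311,91), (307,252) and (259,252), nearly parallel to the jaws. The hinge knuckles are at (155,47) and (183,58).

```bash
python3 - <<'E'
from h import *
np.set_printoptions(precision=4,suppress=True)
c=get_calibration("wrist")
P=np.array([onz(c,p,.034)[:2] for p in((258,91),(311,91),(307,252),(259,252))]);print(P,P.mean(0))
d=P[0]+P[1]-P[2]-P[3];print(np.degrees(np.arctan2(d[1],d[0])))
print("hinge top",onz(c,(155,47),.142)[:2],"bot",onz(c,(183,58),.022)[:2])
E
```

```text
[[ 0.5124 -0.0069]
 [ 0.5083 -0.0544]
 [ 0.3513 -0.0399]
 [ 0.3556  0.0089]] [ 0.4319 -0.023 ]
-5.5184204029320645
hinge top [0.5433 0.0454] bot [0.5489 0.0597]
```

Call:
{"fn": "move_arm", "kwargs": {
  "targets": [
    [[100,0,0,0.065,0.1],[100,0,0,0.065,0],[100,0,0,0.065,0],[100,0,0,0.065,0],[100,0,0,0.065,0]]
  ]
}}

```text
time: 2.23
tool_pos: [0.4334, -0.0233, 0.0596]
tool_rot: [0.0, 0.999, -0.045, 0.0]
contact_force: [1.1, -0.8, -0.1]
gripper_width: 0.999
grasp_force: 0.0
```

Call:
{"fn": "move_arm", "kwargs": {
  "targets": [
    [[100,0,0,0.03,0],[100,0,0,0.018,0],[0,0,0,0,0],[0,0,0,0,0],[0,0,0,0,0]]
  ]
}}

```text
time: 2.65
tool_pos: [0.4355, -0.0238, 0.0344]
tool_rot: [0.0, 0.999, -0.045, 0.002]
contact_force: [0.8, -0.2, 0.2]
gripper_width: 0.606
grasp_force: 0.0
```

Call:
{"fn": "move_arm", "kwargs": {
  "targets": [
    [[0,0,0,0,0],[0,0,0,0,0],[0,0,0,0,0],[0,0,0,0,0],[0,0,0,0,0]]
  ]
}}

```text
time: 3.07
tool_pos: [0.4358, -0.0239, 0.0348]
tool_rot: [0.0, 0.999, -0.045, 0.002]
contact_force: [-0.1, -0.8, 6.1]
gripper_width: 0.572
grasp_force: 66.3
```

Call:
{"fn": "move_arm", "kwargs": {
  "targets": [
    [[0,0,0,-0.055,0],[0,0,0,-0.055,0],[0,0,0,-0.055,0],[0,-0.0015,-0.0639,0,0],[0,-0.0015,-0.0639,0,0]]
  ]
}}

```text
time: 3.48
tool_pos: [0.4408, 0.0526, 0.1347]
tool_rot: [-0.0, 0.999, -0.048, 0.003]
contact_force: [0.3, 0.8, -4.7]
gripper_width: 0.576
grasp_force: 65.3
```

Call:
{"fn": "move_arm", "kwargs": {
  "targets": [
    [[0,-0.0015,-0.0639,0,0],[0,-0.0015,-0.0639,0,0],[0,-0.0015,-0.0639,0,0],[0,-0.0015,-0.0639,0,0],[0,-0.0015,-0.0639,0,0]]
  ]
}}

```text
time: 3.9
tool_pos: [0.4507, 0.2462, 0.1307]
tool_rot: [0.0, 0.999, -0.045, -0.001]
contact_force: [-0.2, -1.4, -4.2]
gripper_width: 0.568
grasp_force: 65.4
```

Call:
{"fn": "move_arm", "kwargs": {
  "targets": [
    [[0,-0.0015,-0.0639,0,0],[0,0,0,0,0.86],[0,0,0,0,0.86],[0,0,0,0.05,0],[0,0,0,0.05,0]]
  ]
}}

```text
time: 4.32
tool_pos: [0.4557, 0.2839, 0.0727]
tool_rot: [-0.001, 0.991, -0.135, 0.002]
contact_force: [-0.2, 0.5, -6.1]
gripper_width: 0.569
grasp_force: 65.8
```

Call:
{"fn": "move_arm", "kwargs": {
  "targets": [
    [[0,0,0,0.025,0],[0,0,0,0.009,0],[0,0,0,0.005,0],[0,0,0,0,0]]
  ]
}}

```text
time: 4.65
tool_pos: [0.4543, 0.2827, 0.048]
tool_rot: [0.0, 0.991, -0.135, -0.0]
contact_force: [0.1, 0.6, -4.0]
gripper_width: 0.568
grasp_force: 65.8
```

Call:
{"fn": "move_arm", "kwargs": {
  "targets": [
    [[0,0,0,0.002,0],[0,0,0,0.001,0],[100,0,0,0,0],[100,0,0,0,0],[100,0,0,0,0]]
  ]
}}

```text
time: 5.07
tool_pos: [0.4555, 0.2832, 0.0477]
tool_rot: [-0.001, 0.991, -0.135, 0.001]
contact_force: [-1.0, -0.1, 1.0]
gripper_width: 0.965
grasp_force: 0.0
```

Call:
{"fn": "move_arm", "kwargs": {
  "targets": [
    [[100,0,0,0,0],[100,0,0,-0.03,0],[100,0,0,-0.067,0],[100,0,0,-0.067,0],[100,0,0,-0.067,0]]
  ]
}}

```text
time: 5.48
tool_pos: [0.4541, 0.2825, 0.1864]
tool_rot: [0.0, 0.991, -0.135, -0.0]
contact_force: [1.0, -0.2, -0.1]
gripper_width: 1.001
grasp_force: 0.0
```

```bash
python3 - <<'E'
from h import *
s=state();print(s["time"],s["tool_pos"],s["tool_rot"],s["contact_force"])
snap("scene","s2.png");snap("side","d2.png")
a=cv2.imread('pics/s2.png')[170:330,180:420]; b=cv2.imread('pics/d2.png')[140:300,190:430]
cv2.imwrite('pics/both.png',cv2.resize(np.vstack([a,b]),None,fx=1.87,fy=1.87,interpolation=cv2.INTER_CUBIC))
E
```

```text
5.4833 [0.45405547 0.28253719 0.18643857] [ 1.50563278e-04  9.90828402e-01 -1.35125781e-01 -2.79313676e-04] [ 0.9502879  -0.19057542 -0.13450668]
```

View pics/both.png

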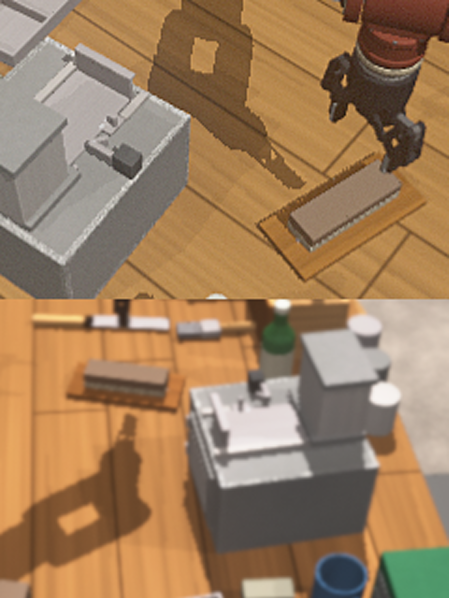

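The stone lies flat and centred on the board (upper half (345,205), lower half (126,378)). Gate next.

Call:
{"fn": "move_arm", "kwargs": {
  "targets": [
    [[0,0.0273,0.0611,-0.003,0],[0,0.0273,0.0611,-0.003,0],[0,0.0273,0.0611,-0.003,0],[0,0.0273,0.0611,-0.003,0],[0,0.0273,0.0611,-0.003,0]]
  ]
}}

```text
time: 6.0
tool_pos: [0.4843, 0.0826, 0.1941]
tool_rot: [-0.0, 0.991, -0.135, 0.001]
contact_force: [1.5, 0.2, -0.1]
gripper_width: 0.298
grasp_force: 0.0
```

Call:
{"fn": "move_arm", "kwargs": {
  "targets": [
    [[0,0.0273,0.0611,-0.003,0],[0,0.0273,0.0611,-0.003,0],[0,0.0273,0.0611,-0.003,0],[0,0,0,0,-0.86],[0,0,0,0,-0.86]]
  ]
}}

```text
time: 6.42
tool_pos: [0.5025, -0.0375, 0.1996]
tool_rot: [0.0, 0.999, -0.046, 0.0]
contact_force: [-0.2, 0.8, 0.4]
gripper_width: -0.001
grasp_force: 0.0
```

Call:
{"fn": "move_arm", "kwargs": {
  "targets": [
    [[0,0,0,0,-0.86],[0,0,0,0,-0.86],[0,0.0333,0,0,0],[0,0.0333,0,0,0],[0,0,0,0,0]]
  ]
}}

```text
time: 6.83
tool_pos: [0.5442, -0.0314, 0.1995]
tool_rot: [0.0, 0.999, 0.045, 0.001]
contact_force: [-1.0, 0.6, -0.4]
gripper_width: 0.001
grasp_force: 0.0
```

```bash
python3 - <<'E'
from h import *
s=state();p=np.array(s["tool_pos"]);d=p[:2]-[.562,-.030];print(s["time"],p,s["tool_rot"],d@[.996,.089],d@[-.089,.996])
E
```

```text
6.8333 [ 0.5441544 -0.0314049  0.1994861] [5.40480333e-05 9.99001144e-01 4.46741296e-02 9.66292914e-04] -0.017899250264322097 0.00018897703909913474
```

Call:
{"fn": "move_arm", "kwargs": {
  "targets": [
    [[0,0.0267,0,0,0],[0,0.0267,0,0,0],[0,0.0267,0,0,0],[0,0.0267,0,0,0],[0,0.02,0,0,0]]
  ]
}}

```text
time: 7.25
tool_pos: [0.6157, -0.0245, 0.1989]
tool_rot: [-0.0, 0.999, 0.045, -0.005]
contact_force: [-6.8, 0.4, 4.4]
gripper_width: -0.005
grasp_force: 3.6
```

Call:
{"fn": "move_arm", "kwargs": {
  "targets": [
    [[0,0.005,0,0,0],[0,0.005,0,0,0],[0,0,0,0,0]]
  ]
}}

```text
time: 7.5
tool_pos: [0.6228, -0.0239, 0.1989]
tool_rot: [-0.0, 0.999, 0.045, -0.002]
contact_force: [-4.4, 0.8, 1.6]
gripper_width: 0.001
grasp_force: 1.8
```

Call:
{"fn": "move_arm", "kwargs": {
  "targets": [
    [[0,0.005,0,0,0],[0,0.005,0,0,0],[0,0,0,0,0]]
  ]
}}

```text
time: 7.75
tool_pos: [0.6289, -0.0233, 0.1989]
tool_rot: [-0.0, 0.999, 0.045, -0.001]
contact_force: [-3.9, 0.4, 0.9]
gripper_width: -0.002
grasp_force: 2.0
```

Call:
{"fn": "move_arm", "kwargs": {
  "targets": [
    [[0,0.005,0,0,0],[0,0,0,0,0],[0,0,0,0,0]]
  ]
}}

```text
time: 8.0
tool_pos: [0.6303, -0.0231, 0.1988]
tool_rot: [-0.0, 0.999, 0.045, -0.003]
contact_force: [-11.5, 0.3, 4.1]
gripper_width: 0.002
grasp_force: 5.6
```

Call:
{"fn": "move_arm", "kwargs": {
  "targets": [
    [[0,0.005,0,0,0],[0,0,0,0,0],[0,0,0,0,0]]
  ]
}}

```text
time: 8.25
tool_pos: [0.6305, -0.0231, 0.1989]
tool_rot: [-0.0, 0.999, 0.045, -0.008]
contact_force: [-24.6, -0.5, 10.4]
gripper_width: 0.001
grasp_force: 12.2
```

Call:
{"fn": "move_arm", "kwargs": {
  "targets": [
    [[0,-0.06,0,0,0],[0,-0.06,0,0,0],[0,-0.06,0,0,0],[0,-0.06,0,0,0],[0,0,0.044,0.05,0]]
  ]
}}

```text
time: 8.67
tool_pos: [0.4945, -0.0608, 0.1779]
tool_rot: [0.002, 0.999, 0.046, 0.008]
contact_force: [3.3, -1.5, 2.0]
gripper_width: 0.002
grasp_force: 0.0
```

Call:
{"fn": "move_arm", "kwargs": {
  "targets": [
    [[0,0,0.044,0.05,0],[0,0,0,0.01,0],[0,0,0,0,0]]
  ]
}}

```text
time: 8.92
tool_pos: [0.4953, -0.0888, 0.1309]
tool_rot: [-0.001, 0.999, 0.043, -0.002]
contact_force: [-0.2, 0.0, -0.4]
gripper_width: 0.002
grasp_force: 0.0
```

```bash
python3 - <<'E'
from h import *
s=state();p=np.array(s["tool_pos"]);d=p[:2]-[.562,-.030];print(s["time"],p,s["tool_rot"],d@[.996,.089],d@[-.089,.996])
snap("scene","s3.png")
a=cv2.imread('pics/s3.png')[170:330,120:320]; cv2.imwrite('pics/s3c.png',cv2.resize(a,(750,600),interpolation=cv2.INTER_CUBIC))
E
```

```text
8.9167 [ 0.49525083 -0.0887922   0.13085751] [-7.31567182e-04  9.99055426e-01  4.34181289e-02 -1.60839337e-03] -0.07171468155537097 -0.052616351028109014
```

View pics/s3c.png

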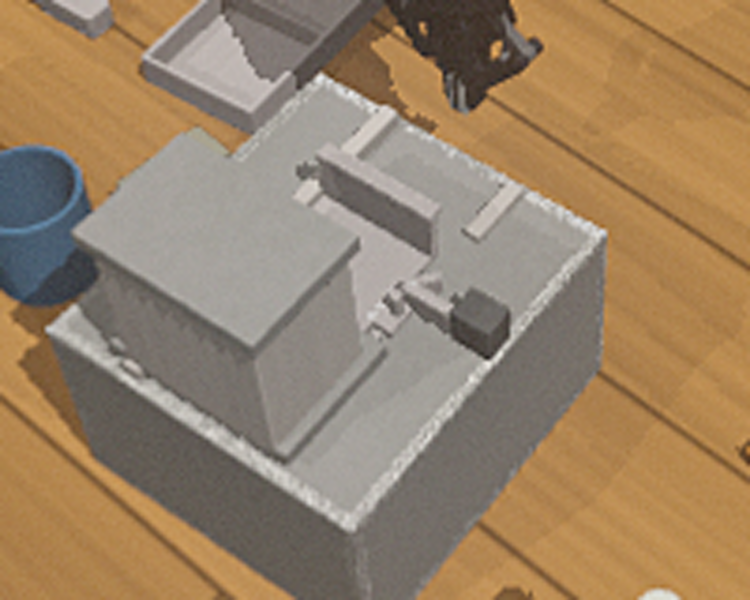

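The gate is shut: the flange is now at (380,195) and the pin sits behind the bolt at (400,295). Next I press the door.

Call:
{"fn": "move_arm", "kwargs": {
  "targets": [
    [[0,0.04,0,0,0],[0,0.04,0,0,0],[0,0.005,0,0,0],[0,0.005,0,0,0],[0,0,0,0,0]]
  ]
}}

```text
time: 9.38
tool_pos: [0.5512, -0.0832, 0.1341]
tool_rot: [0.0, 0.999, 0.045, 0.0]
contact_force: [-2.5, -0.5, 1.8]
gripper_width: 0.001
grasp_force: 1.1
```

Call:
{"fn": "move_arm", "kwargs": {
  "targets": [
    [[0,0.005,0,0,0],[0,0,0,0,0],[0,0,0,0,0]]
  ]
}}

```text
time: 9.63
tool_pos: [0.553, -0.0831, 0.1333]
tool_rot: [-0.0, 0.999, 0.045, -0.001]
contact_force: [-4.0, 1.1, 2.6]
gripper_width: 0.004
grasp_force: 1.3
```

Call:
{"fn": "move_arm", "kwargs": {
  "targets": [
    [[0,0.004,0,0,0],[0,0,0,0,0],[0,-0.065,0,0,0],[0,-0.069,0,0,0],[0,-0.069,0,0,0]]
  ]
}}

```text
time: 10.05
tool_pos: [0.4339, -0.094, 0.1328]
tool_rot: [0.0, 0.999, 0.045, 0.0]
contact_force: [-0.0, -2.0, 0.4]
gripper_width: -0.003
grasp_force: 0.0
```

Call:
{"fn": "move_arm", "kwargs": {
  "targets": [
    [[0,-0.069,0,0,0],[0,-0.03,0,-0.06,0],[0,0,0,-0.069,0],[0,0,0,0,0],[0,0,0,0,0]]
  ]
}}

```text
time: 10.47
tool_pos: [0.3774, -0.1002, 0.2144]
tool_rot: [0.002, 0.999, 0.044, 0.004]
contact_force: [-0.1, -0.2, 0.4]
gripper_width: -0.001
grasp_force: 0.0
```

Call:
{"fn": "move_arm", "kwargs": {
  "targets": [
    [[0,0,0,0,0],[0,0,0,0,0],[0,0,0,0,0],[0,0,0,0,0],[0,0,0,0,0]]
  ]
}}

```text
time: 10.88
tool_pos: [0.3755, -0.0991, 0.2097]
tool_rot: [-0.0, 0.999, 0.045, -0.001]
contact_force: [0.4, -1.2, 0.1]
gripper_width: 0.0
grasp_force: 0.0
```

```bash
python3 - <<'E'
from h import *
s=state();p=np.array(s["tool_pos"]);d=p[:2]-[.562,-.030];print(s["time"],p,s["tool_rot"],d@[.996,.089],d@[-.089,.996])
snap("side","d3.png");snap("scene","s4.png");c=get_calibration("wrist");snap("wrist","w3.png")
a=cv2.imread('pics/d3.png')[130:300,190:430]
b=cv2.imread('pics/w3.png')
cv2.imwrite('pics/w3c.png',np.vstack([cv2.resize(a,(400,283)),cv2.resize(b,(400,300))]))
np.save('wc.npy',c,allow_pickle=True)
E
```

```text
10.8833 [ 0.37546921 -0.09905869  0.20974612] [-4.66829509e-04  9.99002494e-01  4.46449755e-02 -7.91267817e-04] -0.1919308855591414 -0.052181211562514124
```

View pics/w3c.png

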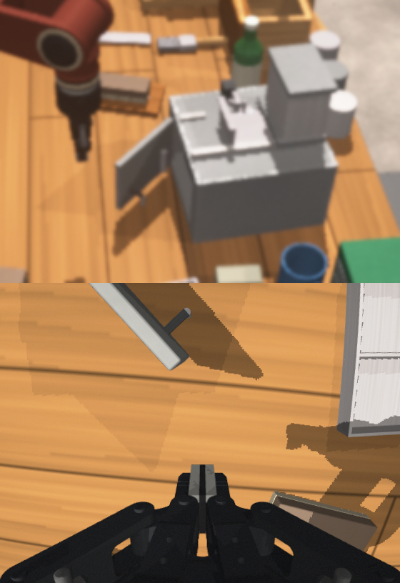

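The door sprang ajar. Its free edge is at about (238,119) to (263,99) in the wrist image, with the striker arm on its back at (185,320) in the composite.

```bash
python3 - <<'E'
from h import *
c=np.load('wc.npy',allow_pickle=True).item()
for p in((238,119),(263,99)):
    w=onz(c,p,.142)[:2];d=w-[.562,-.030];q=np.array([d@[.996,.089],d@[-.089,.996]]);print(w,q,np.arctan2(-(q[0]+.008),.082-q[1]),np.hypot(q[0]+.008,q[1]-.082))
E
```

```text
[ 0.43610741 -0.07045429] [-0.12898946 -0.02908803] 0.8280365984776377 0.16425285232203998
[ 0.44689432 -0.08221291] [-0.1192922  -0.04175965] 0.7324065722907417 0.16644039612912392
```

Call:
{"fn": "move_arm", "kwargs": {
  "targets": [
    [[0,0.053,0.0033,0,0],[0,0.053,0.0033,0,0],[0,0.053,0.0033,0,0],[0,0.053,0.0033,0,0],[0,0,0,0,0]]
  ]
}}

```text
time: 11.45
tool_pos: [0.5067, -0.0957, 0.2095]
tool_rot: [-0.0, 0.999, 0.045, -0.0]
contact_force: [-0.9, 0.8, 1.2]
gripper_width: -0.001
grasp_force: 0.0
```

Call:
{"fn": "move_arm", "kwargs": {
  "targets": [
    [[0,0,0,0.0625,0],[0,0,0,0.0625,0],[0,-0.0085,-0.0149,0,0],[0,-0.0085,-0.0149,0,0],[0,-0.0085,-0.0149,0,0]]
  ]
}}

```text
time: 11.87
tool_pos: [0.4853, -0.0698, 0.1371]
tool_rot: [0.0, 0.999, 0.044, 0.001]
contact_force: [-0.3, 0.5, 0.2]
gripper_width: 0.002
grasp_force: 0.0
```

Call:
{"fn": "move_arm", "kwargs": {
  "targets": [
    [[0,-0.0085,-0.0149,0,0],[0,-0.0085,-0.0149,0,0],[0,-0.0085,-0.0149,0,0],[0,-0.0085,-0.0149,0,0],[0,-0.0085,-0.0149,0,0]]
  ]
}}

```text
time: 12.28
tool_pos: [0.4558, -0.0274, 0.1367]
tool_rot: [0.0, 0.999, 0.045, 0.001]
contact_force: [0.5, 0.1, -0.4]
gripper_width: 0.002
grasp_force: 0.2
```

Call:
{"fn": "move_arm", "kwargs": {
  "targets": [
    [[0,-0.0085,-0.0149,0,0],[0,-0.0085,-0.0149,0,0],[0,-0.006,-0.01,0,0],[0,-0.004,-0.007,0,0],[0,-0.002,-0.005,0,0]]
  ]
}}

```text
time: 12.7
tool_pos: [0.4355, 0.0018, 0.1356]
tool_rot: [0.0, 0.999, 0.045, -0.0]
contact_force: [0.8, -0.8, -0.2]
gripper_width: 0.003
grasp_force: 0.0
```

Call:
{"fn": "move_arm", "kwargs": {
  "targets": [
    [[0,0,-0.002,0,0],[0,0,0,0,0],[0,0,0.03,0,0],[0,0,0.03,0,0],[0,0,0,-0.065,0]]
  ]
}}

```text
time: 13.12
tool_pos: [0.4347, -0.0344, 0.1674]
tool_rot: [-0.002, 0.999, 0.043, -0.007]
contact_force: [-0.0, 1.0, -1.0]
gripper_width: -0.008
grasp_force: 0.0
```

```bash
python3 - <<'E'
from h import *
s=state();p=np.array(s["tool_pos"]);d=p[:2]-[.562,-.030];print(s["time"],p,s["tool_rot"],d@[.996,.089],d@[-.089,.996])
snap("side","d5.png");c=get_calibration("wrist");snap("wrist","w5.png")
a=cv2.imread('pics/d5.png')[130:300,190:430]
b=cv2.imread('pics/w5.png')
cv2.imwrite('pics/w5c.png',np.vstack([cv2.resize(a,(400,283)),cv2.resize(b,(400,300))]))
np.save('wc.npy',c,allow_pickle=True)
E
```

```text
13.1167 [ 0.4346526  -0.03443527  0.16738569] [-0.00164516  0.99903087  0.0433512  -0.00743545] -0.12723275023715522 0.006916393380879075
```

View pics/w5c.png

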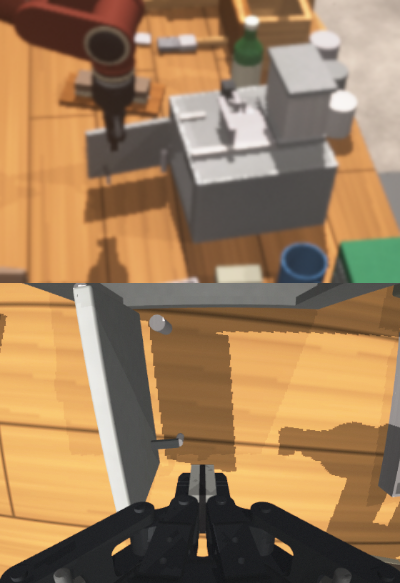

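The door stands near 90° (top edge from (73,285) to (120,508)). I measure the angle from that edge while the arm backs away.

```bash
python3 - <<'E'
from h import *
c=np.load('wc.npy',allow_pickle=True).item()
a,b=[onz(c,p,.142)[:2] for p in((106,20),(166,310))]
d=a-b;print(a,b,"yaw",np.arctan2(d[1],d[0]),"theta",np.pi/2-(0.089-np.arctan2(d[1],d[0])))
E
```

```text
[0.54001351 0.04626539] [0.40796059 0.02152754] yaw 0.18518648441883462 theta 1.6669828112137313
```

Call:
{"fn": "move_arm", "kwargs": {
  "targets": [
    [[0,0,0.03,-0.065,0],[0,0,0.03,-0.065,0],[0,0,0,0,0],[0,0,0,0,0],[0,0,0,0,0]]
  ]
}}

```text
time: 13.63
tool_pos: [0.4423, -0.0684, 0.2502]
tool_rot: [-0.0, 0.999, 0.044, 0.0]
contact_force: [0.5, 0.3, 0.2]
gripper_width: 0.001
grasp_force: 0.0
```

```bash
python3 - <<'E'
from h import *
a=cv2.imread('pics/d5.png'); b=snap("side","d6.png")
for _ in range(4): e=snap("side","d7.png")
r=(slice(195,245),slice(235,300))
print(np.abs(b[r].astype(int)-e[r]).max(2).__gt__(40).sum(), np.abs(a[r].astype(int)-e[r]).max(2).__gt__(40).sum())
cv2.imwrite('pics/e.png',cv2.resize(e[130:300,190:430],None,fx=2.5,fy=2.5))
E
```

```text
0 118
```

View pics/e.png

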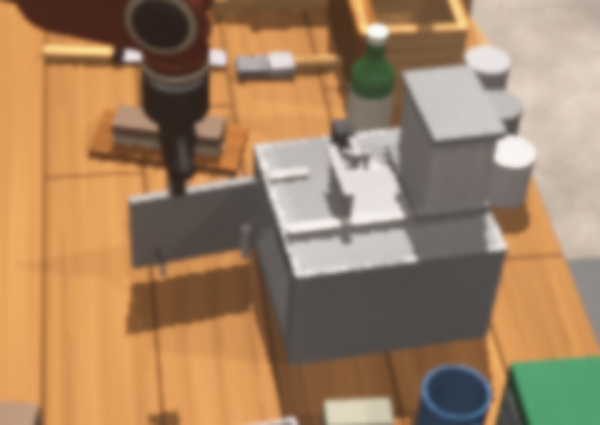

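The door stands still and wide open (130,195)–(255,180), the gate is shut, the stone is on the board, and the arm is clear of everything. I hand the job in.

```bash
python3 -c "
from h import *
print(job.job_done())"
```

```text
the job is handed in; nothing more can be done
None
```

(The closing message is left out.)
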